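# Show the camera the airpot's outlet in an inspection mirror

## Task

The outlet under the airpot's spout has to be photographed for the hygiene check. First clear the view: put the canister that stands between the camera and the airpot back, upright, in the empty middle place of the row in the tray, and let go of it. Then pick up the inspection mirror by its handle and finish holding it still, its middle 70 mm straight under the outlet where the camera is aimed, face tilted so that the camera sees the outlet reflected in it, gripper off to one side of the camera's view; do not knock the airpot or the camera, and leave everything else standing where it is.

Things in the scene. Friction and masses are not known exactly. Their poses are not given: they have to be found in the camera images.
- airpot: Pump coffee pot, steel cylinder 150 mm across with a black head, 314 mm tall, standing on a black drip base 285 x 170 x 18 mm; heavy and fixed to the counter. Origin: on the counter under the middle of the steel cylinder, z up. Its front is its own -x: the spout (36 mm wide, underside at height 255 mm) sticks out that way and ends in a short downward nozzle 24 to 32 mm across, 135 mm in front of the axis.
- outlet (a point): The airpot's outlet: centre of the nozzle's lower end, 225 mm above the counter, facing straight down (it cannot be seen from above; a pale cross lies in it).
- camera: Small black camera (92 mm wide, 56 mm tall) on a table tripod (feet 58 mm around its post), fixed. The origin of this body is not at the camera but on the counter straight under the outlet, z up; the camera stands 0.28 to 0.35 m from there along the body's own -x, and looks along its own +x, 10 degrees downward, at view_spot. Its top is at about 240 mm above the counter.
- lens (a point): Front centre of the camera's lens, 204 mm above the counter, 0.28 m from view_spot; z is the direction in which the camera looks.
- view_spot (a point): The point in the air at which the camera is aimed and where the middle of the mirror's face belongs: 70 mm straight under the outlet, 155 mm above the counter. Its z axis points half way between straight up (to the outlet) and the lens, 40 degrees from vertical, which is where the mirror's face must look; its x axis is level and square to the line of sight (at its -x side, nearer to the robot, there is room for handle and gripper).
- canister: The canister to put away: white cylinder with a grey lid, 66 mm across, 195 mm tall, about 0.34 kg, loose, standing on the counter 110 to 130 mm from the outlet's plumb line towards the camera, in the line of sight. Same as the two in the tray, best taken from above around the lid. Origin: centre of its underside, z up.
- tray: Black low tray 380 x 116 mm, walls 26 mm high and 5 mm thick, floor 5 mm thick, fixed on the counter. Origin: centre of its underside; x runs along its length, the row of canisters stands along x, pitch 118 mm, with the middle place empty.
- gap (a point): The empty middle place: centre of the tray's inner floor, 5 mm above the counter; axes as the tray's.
- mirror: Inspection mirror, about 0.10 kg, lying on the counter face up. Origin: underside of the handle's middle, x along the handle towards the mirror head, z out of the mirror's face. Straight black handle 120 mm long (x -60 to 60 mm), with flat sides, 18 mm wide (y) and 20 mm high (z 0 to 20 mm); then a thin steel rod and a flat rectangular head 78 x 60 x 6 mm with its middle at x = 136 mm, parallel to the counter and 7 mm above it.
- mirror_face (a point): Centre of the mirror's glass (72 x 54 mm), 136 mm along the handle from the mirror's origin and 14 mm above its underside; x points away from the handle, z straight out of the reflecting face.
- canister_near: Loose canister in the tray's place nearer to the robot (-x end), same size as the other; leave it.
- canister_far: Loose canister in the tray's farther place (+x end), same size; leave it.
- mug: White mug, 80 mm across, 92 mm tall, loose; leave it. Origin under its middle.
- jar: Glass jar with a steel lid, 92 mm across, 117 mm tall, loose; leave it. Origin under its middle.
- tea_box: Open carton of tea bags, 60 x 110 x 60 mm, loose; leave it. Origin under its middle.
- spoon: Steel spoon lying on the counter, loose; leave it. Origin under its middle.
- cups: Stack of paper cups upside up, 80 mm across, 110 mm tall, loose; leave it. Origin under its middle.

How it is judged:
On the way, in this order (a step that is already met when the one before it is completed fails the run):
1. the canister stands, let go, in the empty middle place of the tray (horizontal distance between canister and gap below 0.015 m and z of canister in the frame of gap between -0.004 and 0.006 m and angle between canister's own z axis and vertical below 0.06 rad and linear speed of canister below 0.02 m/s and contact force between the fingers and canister below 0.05 N), for 0.2 s.
2. the mirror is held under the outlet at the angle that shows the outlet to the camera (distance between mirror_face and view_spot below 0.015 m and angle between the z axis of mirror_face and the z axis of view_spot, either way round below 0.14 rad and z of lens in the frame of mirror_face above 0.05 m and z of outlet in the frame of mirror_face above 0.02 m and contact force between the fingers and mirror above 1 N and contact force between mirror and airpot below 0.3 N and contact force between mirror and camera below 0.3 N and (x of the grasp point in the frame of view_spot above 0.07 m or x of the grasp point in the frame of view_spot below -0.07 m) and linear speed of mirror below 0.03 m/s and angular speed of mirror below 0.15 rad/s), for 0.3 s.
At the end, for the whole second after the job is handed in: Mirror in the fingers, still, touching nothing else, face centre within 15 mm of view_spot, facing within 8 deg of its z axis, grasp point 70 mm or more beside the line of sight. Canister let go, upright on the tray floor within 15 mm of gap. The rest within 20 mm, not tipped (all of step 1 and all of step 2 and distance of each of canister_near, canister_far, mug, jar, tea_box, spoon, cups from where it was at the start of the episode below 0.02 m and angle between each of canister_near, canister_far, mug, jar, tea_box, spoon, cups's own z axis and vertical below 0.2 rad); the arm keeps its last pose, push and grip.
It fails at once if the airpot or the camera is knocked (more than 8 N) (contact force between any of the arm, the fingers, mirror, canister and airpot above 8 N or contact force between any of the arm, the fingers, mirror, canister and camera above 8 N).
It fails at once if another loose thing is moved by more than 20 mm or tipped (not (distance of each of canister_near, canister_far, mug, jar, tea_box, spoon, cups from where it was at the start of the episode below 0.02 m and angle between each of canister_near, canister_far, mug, jar, tea_box, spoon, cups's own z axis and vertical below 0.2 rad)).
It fails at once if the canister tips over (angle between canister's own z axis and vertical above 0.6 rad).
It also fails if it takes over 72 s, if anything falls off the work surface, if the arm or the gripper's body presses on something with over 40 N, if the wrist force passes 120 N, or if a joint passes its speed limit or range.

## Robot

A 7-joint arm with a two-finger parallel gripper is mounted at the origin on the work surface. World frame = base frame: x ahead of the robot, y to its left, z up, the work surface at z = 0. Lengths are in m, angles in rad, forces in N, time in s.
With the tool pointing down it reaches from about 0.425 to 0.875 m from the base axis. Payload 4.7 kg.
Tool frame: the origin (TCP) lies between the finger pads; the fingertips stand 14 mm ahead of it and the grasp point (between the pads) lies 5 mm behind it; z points along the fingers, y is the line along which they close (so a half turn about z gives the same grasp; the last joint's range is limited). The gripper opens to 87 mm and grips with 3 to 60 N. Pads are 19 mm wide; open, the fingers measure 117 mm over their backs; the gripper's body (75 mm by 190 mm) begins 51 mm behind the grasp point.
Start: joints at [1.235, 0.321, -0.07, 1.45, 0.023, 1.371, -0.057], TCP at [0.223, -0.611, 0.237] pointing down, gripper open.
Joint ranges: [-2.86, 2.86], [-0.3, 2.09], [-1.38, 1.24], [0.06, 2.45], [-1.56, 4.7], [0.09, 2.05], [-2.69, 2.69]. Speed limits (rad/s): [2.57, 2.57, 3.14, 3.14, 3.14, 3.14, 3.14].

## Interface

Orientations are given as a rotation vector (axis times angle).
In Python, from bench import ctrl gives the robot as it stands.
- The arm moves only by the tool step_arm, never from a script. Its argument "commands" is a list of rows, each an object with "travel": the shift along the tool's x, y, z in m, a list of three; "turn": the turn, a rotation vector about the tool's x, y, z in degrees, a list of three. A call has 1 to 5 rows; each row is the pose to reach, as a shift and turn from the pose commanded when the call began, along the tool's axes at that moment; what a row does not reach only later rows make up. A row lasts 1/10 s, in which the tool goes at most 50 mm and 8.59 degrees, less where a joint would pass 70% of its speed; a pose out of reach is approached as far as the arm can. A call with a gripper value outside its range is refused whole. "gripper" is the opening, from 0 (shut) to 1 (fully open), set as the call begins (left out, the last holds). The fingers move at their own pace and stop on an object; "force" is the grip in N (left out, the last holds). Time passes only in rows, so rows that repeat a pose let the fingers close. It gives the time, the measured TCP pose, the force, the opening and the grip force at its end, in the units of the state.
- ctrl.get_state(): the state, without advancing time (a new reading comes with each control period).
- ctrl.get_image(name): name is "scene" or "side" or "wrist"; returns the picture (420x560x3 uint8, red, green, blue); there is no depth.
- ctrl.camera_model(name): a dict with "fx", "fy", "cx", "cy" (pixels), "k1" (the pictures are not rectified: a ray, as slopes to the right and down, at radius r is drawn at 1 + k1 r^2 times it, then the intrinsics apply), "R" (3x3) and "t" (3): a world point X has camera coordinates R X + t; the wrist camera has in their place "T_tool_cam" (4x4, takes a point from camera to tool coordinates, whose origin is the TCP and whose axes are the flange's). Camera axes: x right, y down, z forward; pixel columns grow to the right and rows downward; lengths in m; the calibration is good to about 2 mm. A picture is of the moment at which its call begins: read the wrist's pose just before it. camera_model takes no time and is no camera call.
- ctrl.close_job(): hands the job in; it is judged then, once.
The state is a dict: "time": time; "joint_positions": joint angles; "qd": joint speeds; "joint_torque": joint torques, N m; "position": TCP position; "tool_rot": TCP orientation; "ft_force": force on the tool from outside, world axes, zero at the start; "torque": the same for the moment, N m; "grip_width": opening from 0.0 (shut) to 1.0 (fully open); "grip_force": force on a finger pad.
Only numpy, scipy, OpenCV 4.12 (cv2) and the standard library are available. Lean on these libraries where they do the work, as an engineer would, in place of code of your own. Each camera call takes 0.05 s, during which the arm holds its last target. There are 200 camera calls.

## Working session

There is one attempt and no reset: what is moved stays moved. The work goes in short steps, Python scripts to look and compute and a tool call to move; the robot and the scene stay as the last step left them, time stands still between calls to the robot, and variables do not carry over. Pictures are saved under pics/ and viewed, at most 11 in all, crops included, and the job is handed in when it is done.

Besides the shell and the picture viewer there is one more tool, called after "Call:" as name([rows], argument=value, ...), one row to a line, values as JSON. step_arm: Moves the arm, as the interface text tells. Its arguments: {"type":"object","properties":{"commands":{"type":"array"},"gripper":{"type":"number"},"force":{"type":"number"}},"required":["commands"]}

```bash
ls; mkdir -p pics; python3 - <<'E'
from bench import ctrl
import cv2,numpy as np
s=ctrl.get_state(); print({k:np.round(v,3).tolist() for k,v in s.items()})
for n in("scene","side"):
    cv2.imwrite(f"pics/{n}0.png",ctrl.get_image(n)[:,:,::-1]); m=ctrl.camera_model(n)
    print(n,{k:np.round(v,3).tolist() for k,v in m.items()}, (-np.array(m["R"]).T@m["t"]).round(3))
print(ctrl.camera_model("wrist"))
E
```

```text
pics
{'time': 0.0, 'joint_positions': [1.235, 0.322, -0.07, 1.452, 0.023, 1.371, -0.057], 'qd': [-0.0, -0.0, -0.001, 0.001, -0.0, -0.001, -0.0], 'joint_torque': [0.0, -49.129, -0.404, -31.253, -0.064, 0.044, 0.0], 'position': [0.223, -0.61, 0.235], 'tool_rot': [-3.092, -0.546, 0.001], 'ft_force': [0.017, -0.128, -0.039], 'torque': [-0.013, 0.016, -0.026], 'grip_force': 0.0, 'grip_width': 1.0}
scene {'fx': 546.921, 'fy': 546.921, 'cx': 279.834, 'cy': 209.123, 'k1': -0.201, 'R': [[-0.812, 0.583, 0.011], [0.452, 0.642, -0.62], [-0.368, -0.498, -0.785]], 't': [0.388, -0.167, 1.808]} [1.057 0.782 1.311]
side {'fx': 529.873, 'fy': 529.873, 'cx': 281.585, 'cy': 202.496, 'k1': 0.024, 'R': [[-0.22, -0.976, -0.006], [-0.712, 0.165, -0.683], [0.667, -0.146, -0.731]], 't': [0.161, 0.466, 1.343]} [-0.528  0.276  1.3  ]
{'fx': 342.6547986740696, 'fy': 342.6547986740696, 'cx': 281.7965252591782, 'cy': 210.65855108229158, 'k1': -0.013931265668900681, 'T_tool_cam': array([[-1.13332114e-03, -9.65964289e-01, -2.58672974e-01,
         6.97479156e-02],
       [ 9.99999341e-01, -1.04783242e-03, -4.68358550e-04,
         8.47708106e-04],
       [ 1.81371705e-04, -2.58673334e-01,  9.65964841e-01,
        -1.46723092e-01],
       [ 0.00000000e+00,  0.00000000e+00,  0.00000000e+00,
         1.00000000e+00]])}
```

View pics/scene0.png

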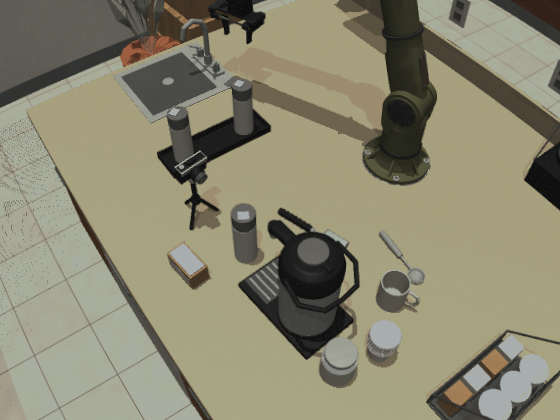

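View pics/side0.png

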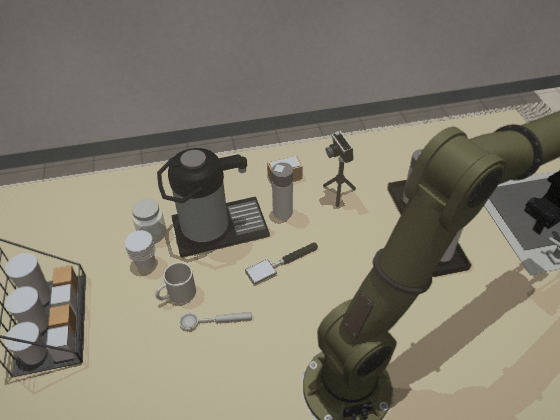

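The scene view shows the tray (canisters at 180,130 and 243,105), camera on tripod (195,170), canister (244,232), airpot (310,290) and mirror handle (295,220). The side view has the mirror at (285,260), the canister at (283,190), the spout at (240,163) and the camera at (340,148).

```bash
cat > h.py <<'E'
import numpy as np,cv2
from scipy.spatial.transform import Rotation as Rot
from bench import ctrl
def cam(n,s=None):
    m=dict(ctrl.camera_model(n))
    if n=="wrist":
        A=np.eye(4);A[:3,:3]=Rot.from_rotvec(s["tool_rot"]).as_matrix();A[:3,3]=s["position"]
        W=np.linalg.inv(A@m["T_tool_cam"]);m["R"],m["t"]=W[:3,:3],W[:3,3]
    m["R"]=np.array(m["R"]);m["t"]=np.array(m["t"]);m["K"]=np.array([[m["fx"],0,m["cx"]],[0,m["fy"],m["cy"]],[0,0,1]]);m["d"]=np.array([m["k1"],0,0,0.])
    return m
def ray(m,uv):
    p=cv2.undistortPoints(np.array([[uv]],float),m["K"],m["d"])[0,0]
    return -m["R"].T@m["t"], m["R"].T@np.r_[p,1]
def plane(m,uv,z):
    o,d=ray(m,uv);return o+d*(z-o[2])/d[2]
def tri(*mu):
    A=np.zeros((3,3));b=np.zeros(3);R=[ray(*x) for x in mu]
    for o,d in R:
        d=d/np.linalg.norm(d);P=np.eye(3)-np.outer(d,d);A+=P;b+=P@o
    X=np.linalg.solve(A,b)
    return X,[round(1e3*np.linalg.norm(np.cross(X-o,d/np.linalg.norm(d))),1) for o,d in R]
def proj(m,X):
    return cv2.projectPoints(np.array(X,float).reshape(-1,3),cv2.Rodrigues(m["R"])[0],m["t"],m["K"],m["d"])[0][:,0]
E
python3 - <<'E'
import cv2
a=cv2.imread("pics/scene0.png")[75:355,150:360];cv2.imwrite("pics/sc1.png",cv2.resize(a,None,fx=2.1,fy=2.1,interpolation=cv2.INTER_CUBIC))
a=cv2.imread("pics/side0.png")[125:290,160:480];cv2.imwrite("pics/si1.png",cv2.resize(a,None,fx=2.4,fy=2.4,interpolation=cv2.INTER_CUBIC))
E
```

```text
(no output)
```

View pics/sc1.png

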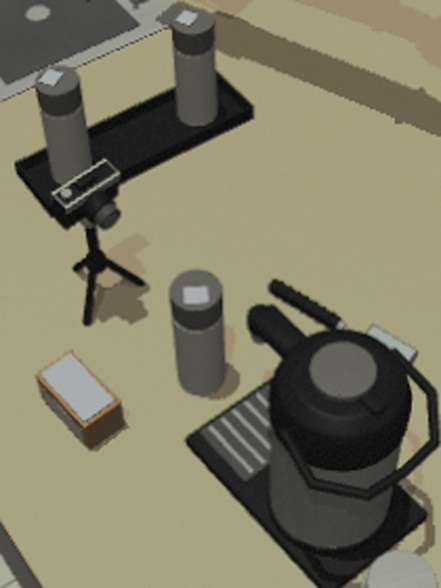

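View pics/si1.png

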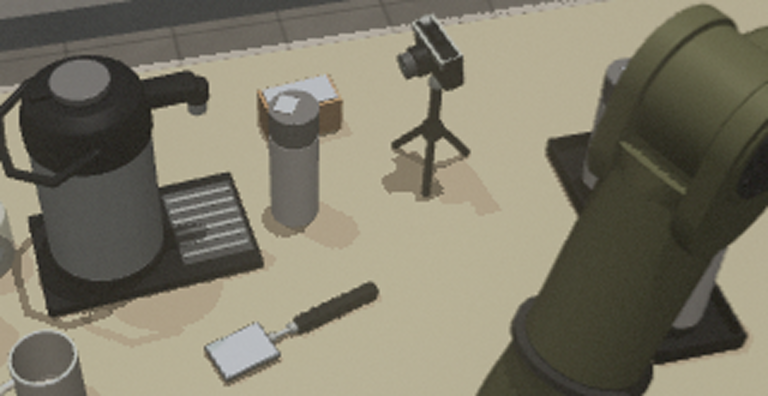

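```bash
cat > m.py <<'E'
from h import *
S=cam("scene");D=cam("side")
s=lambda x,y:(x/2.1+150-.5+.24,y/2.1+75-.26)
d=lambda x,y:(x/2.4+160-.29,y/2.4+125-.29)
np.set_printoptions(precision=4,suppress=True)
print("can",plane(S,s(196,291),.195),plane(D,d(294,106),.195),tri((S,s(196,291)),(D,d(294,106))))
print("near/far",plane(S,s(194,27),.195),plane(S,s(59,84),.195))
T=np.array([plane(S,s(*p),.026) for p in[(17,165),(66,227),(253,110),(222,78)]]);print("tray",T,T.mean(0),[np.linalg.norm(T[i]-T[i-1]) for i in range(4)])
B=np.array([plane(D,d(*p),.018) for p in[(231,174),(263,264),(48,312),(30,222)]]);print("base",B,[np.linalg.norm(B[i]-B[i-1]) for i in range(4)])
print("baseS",[plane(S,s(*p),.018) for p in[(188,440),(427,515)]])
print("nozzle",plane(D,d(197,112),.225))
print("pot top",tri((S,s(342,370)),(D,d(80,81))))
print("lens",tri((S,s(108,216)),(D,d(407,64))),plane(S,s(108,216),.204),plane(D,d(407,64),.204))
print("hub",tri((S,s(95,262)),(D,d(433,130))))
M=np.array([plane(D,d(*p),.013) for p in[(205,350),(249,322),(279,351),(228,382)]]);print("mirror head",M,M.mean(0),[np.linalg.norm(M[i]-M[i-1]) for i in range(4)])
print("handle",plane(D,d(374,289),.018),plane(D,d(298,323),.018))
E
python3 m.py
```

```text
can [0.6187 0.0297 0.195 ] [0.6156 0.0234 0.195 ] (array([0.6175, 0.0248, 0.1915]), [np.float64(2.3), np.float64(2.3)])
near/far [ 0.3431 -0.3978  0.195 ] [ 0.5734 -0.4037  0.195 ]
tray [[ 0.6453 -0.4553  0.026 ]
 [ 0.6448 -0.2969  0.026 ]
 [ 0.2725 -0.3427  0.026 ]
 [ 0.2701 -0.4365  0.026 ]] [ 0.4582 -0.3828  0.026 ] [np.float64(0.3757366282992536), np.float64(0.1584156971860122), np.float64(0.3750995395511468), np.float64(0.09382921556450151)]
base [[0.6843 0.0988 0.018 ]
 [0.5153 0.0885 0.018 ]
 [0.4996 0.3694 0.018 ]
 [0.6575 0.3791 0.018 ]] [np.float64(0.2815607573970692), np.float64(0.16925817272262664), np.float64(0.28128045051699974), np.float64(0.1582370492087661)]
baseS [array([0.6926, 0.1093, 0.018 ]), array([0.509 , 0.3735, 0.018 ])]
nozzle [0.6009 0.1484 0.225 ]
pot top (array([0.5955, 0.2818, 0.3079]), [np.float64(0.4), np.float64(0.4)])
lens (array([ 0.6484, -0.133 ,  0.2049]), [np.float64(1.1), np.float64(1.1)]) [ 0.648  -0.1323  0.204 ] [ 0.6503 -0.1344  0.204 ]
hub (array([ 0.6565, -0.1816,  0.0676]), [np.float64(0.5), np.float64(0.5)])
mirror head [[0.4007 0.1858 0.013 ]
 [0.4308 0.1243 0.013 ]
 [0.3787 0.0969 0.013 ]
 [0.3478 0.1669 0.013 ]] [0.3895 0.1435 0.013 ] [np.float64(0.05619384670547682), np.float64(0.06845630123958059), np.float64(0.0587830464743527), np.float64(0.07645998977012791)]
handle [ 0.4427 -0.0417  0.018 ] [0.4117 0.0653 0.018 ]
```

```bash
cat >> h.py <<'E'
def down(phi):
    c,s=np.cos(np.radians(phi)),np.sin(np.radians(phi));return np.array([[-s,c,0],[c,s,0],[0,0,-1.]])
def go(s,p,R):
    A=Rot.from_rotvec(s["tool_rot"]).as_matrix()
    print("travel",(A.T@(np.array(p)-s["position"])).round(4),"turn",Rot.from_matrix(A.T@R).as_rotvec(degrees=True).round(2),"steps",(np.linalg.norm(np.array(p)-s["position"])/.05).round(1))
E
python3 - <<'E'
from h import *
s=ctrl.get_state()
go(s,[.42,-.31,.38],down(-40))
E
```

```text
travel [ 0.2884 -0.2146 -0.1441] turn [-1.000e-01 -2.000e-02 -2.996e+01] steps 7.7
```

Call:
step_arm([
  {"travel": [0,0,-0.05],"turn": [0,0,0]},
  {"travel": [0,0,-0.1],"turn": [0,0,0]},
  {"travel": [0.02,-0.02,-0.144],"turn": [0,0,-8]},
  {"travel": [0.06,-0.05,-0.144],"turn": [0,0,-16]},
  {"travel": [0.1,-0.08,-0.144],"turn": [0,0,-24]},
])

```text
time: 0.6
position: [0.2889, -0.502, 0.3821]
tool_rot: [2.908, 1.182, 0.001]
ft_force: [1.3, 0.4, -0.8]
grip_width: 1.003
grip_force: 0.0
```

```bash
python3 - <<'E'
from h import *
s=ctrl.get_state();print(s["position"],s["joint_positions"])
go(s,[.42,-.31,.38],down(-40))
E
```

```text
[ 0.28893574 -0.50196137  0.38207464] [ 1.15591507  0.14597931 -0.17629613  1.3788576   0.02568524  1.61593453
  0.18393179]
travel [ 0.2278 -0.0461  0.0018] turn [ 0.17  0.05 -5.77] steps 4.6
```

Call:
step_arm([
  {"travel": [0.228,-0.046,0.002],"turn": [0,0,-5.8]},
  {"travel": [0.228,-0.046,0.002],"turn": [0,0,-5.8]},
  {"travel": [0.228,-0.046,0.002],"turn": [0,0,-5.8]},
  {"travel": [0.228,-0.046,0.002],"turn": [0,0,-5.8]},
  {"travel": [0.228,-0.046,0.002],"turn": [0,0,-5.8]},
])

```text
time: 1.1
position: [0.4226, -0.3065, 0.3785]
tool_rot: [-2.846, -1.33, -0.001]
ft_force: [0.0, 0.0, 0.3]
grip_width: 1.0
grip_force: 0.0
```

Call:
step_arm([
  {"travel": [0,0,0],"turn": [0,0,0]},
  {"travel": [0,0,0],"turn": [0,0,0]},
])

```text
time: 1.3
position: [0.4205, -0.3103, 0.3783]
tool_rot: [2.848, 1.326, -0.001]
ft_force: [-0.0, 0.0, 0.5]
grip_width: 1.004
grip_force: 0.0
```

```bash
python3 - <<'E'
from h import *
s=ctrl.get_state();print(s["position"],s["joint_positions"]);np.save("s_tray.npy",s,allow_pickle=True)
im=ctrl.get_image("wrist");cv2.imwrite("pics/wtray.png",im[:,:,::-1])
go(s,[.60,0.0,.38],down(2))
E
```

```text
[ 0.42053932 -0.31033555  0.37832331] [ 0.94179863  0.03339405 -0.36676668  1.5082344   0.0128534   1.60257847
 -0.12358234]
travel [ 0.353  -0.0624 -0.002 ] turn [-3.000e-02  4.000e-02 -4.206e+01] steps 7.2
```

View pics/wtray.png

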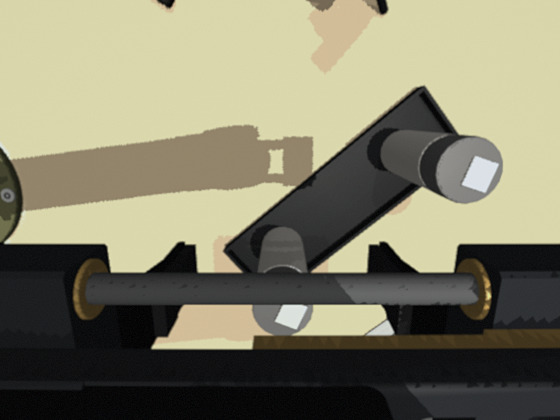

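The wrist view shows the tray's +y long edge from (226,248) to (423,88) and the far canister lid centred at about (468,170). I compute the gap from that edge.

```bash
python3 - <<'E'
from h import *
np.set_printoptions(precision=4,suppress=True)
s=np.load("s_tray.npy",allow_pickle=True).item();W=cam("wrist",s)
a,b=plane(W,(226,248),.026),plane(W,(423,88),.026);print(a,b,np.linalg.norm(a-b))
u=(b-a)/np.linalg.norm(b-a);n=np.array([u[1],-u[0],0]);print("yaw",np.degrees(np.arctan2(u[1],u[0])),"gap",(a+b)/2+.058*n)
f=plane(W,(469,169),.195);print("far lid",f,"gap from far",f-.118*u)
S=cam("scene")
# scene lids: gap as midpoint between near/far canister
for uv in[(194/2.1+149.74,27/2.1+74.74),(59/2.1+149.74,84/2.1+74.74)]:print(plane(S,uv,.195))
im=cv2.cvtColor(cv2.imread("pics/wtray.png"),cv2.COLOR_BGR2GRAY)
m=(im[60:300,180:500]<70).astype(np.uint8)
g=(a+b)/2+.058*n;print(proj(W,[g*[1,1,0]+[0,0,.005],a,b,g+u*.19+n*.058,g-u*.19+n*.058]))
E
```

```text
[ 0.2739 -0.3497  0.026 ] [ 0.641  -0.3511  0.026 ] 0.36710569622923506
yaw -0.22636817843934928 gap [ 0.4572 -0.4084  0.026 ]
far lid [ 0.574  -0.4099  0.195 ] gap from far [ 0.456  -0.4095  0.195 ]
[ 0.3431 -0.3978  0.195 ]
[ 0.5734 -0.4037  0.195 ]
[[340.426  199.042 ]
 [226.     248.    ]
 [423.      88.    ]
 [471.546  150.238 ]
 [271.1733 301.7123]]
```

Call:
step_arm([
  {"travel": [0.05,-0.009,0],"turn": [0,0,-7]},
  {"travel": [0.1,-0.018,0],"turn": [0,0,-14]},
  {"travel": [0.15,-0.027,0],"turn": [0,0,-21]},
  {"travel": [0.2,-0.036,0],"turn": [0,0,-28]},
  {"travel": [0.25,-0.044,0],"turn": [0,0,-35]},
])

```text
time: 1.85
position: [0.5464, -0.0955, 0.3785]
tool_rot: [2.318, 2.119, -0.001]
ft_force: [0.1, -1.4, -0.6]
grip_width: 0.997
grip_force: 0.0
```

```bash
python3 - <<'E'
from h import *
s=ctrl.get_state();print(s["position"],s["joint_positions"])
go(s,[.60,0.0,.38],down(2))
E
```

```text
[ 0.54640146 -0.09548299  0.37845214] [ 0.67443395  0.12470864 -0.61118755  1.42894878  0.07247288  1.61023035
 -0.0198191 ]
travel [ 0.0999  0.0448 -0.0016] turn [-0.    0.06 -7.13] steps 2.2
```

Call:
step_arm([
  {"travel": [0.05,0.022,0],"turn": [0,0,-7]},
  {"travel": [0.1,0.045,0],"turn": [0,0,-7]},
  {"travel": [0.1,0.045,0],"turn": [0,0,-7]},
  {"travel": [0.1,0.045,0],"turn": [0,0,-7]},
])

```text
time: 2.25
position: [0.6003, 0.0013, 0.3775]
tool_rot: [-2.183, -2.257, 0.001]
ft_force: [-0.4, -1.0, 0.5]
grip_width: 0.998
grip_force: 0.0
```

```bash
python3 - <<'E'
from h import *
np.set_printoptions(precision=4,suppress=True)
s=ctrl.get_state();print(s["position"]);np.save("s_can.npy",s,allow_pickle=True)
im=ctrl.get_image("wrist");cv2.imwrite("pics/wcan.png",im[:,:,::-1])
# tray line fits: dark pixels against bright counter
def edge(img,M,p,q,side,z,n=40):
    g=cv2.GaussianBlur(cv2.cvtColor(img,cv2.COLOR_BGR2GRAY),(3,3),0).astype(float)
    p,q=np.array(p,float),np.array(q,float);t=(q-p)/np.linalg.norm(q-p);nn=np.array([-t[1],t[0]])*side
    out=[]
    for f in np.linspace(.06,.94,n):
        c=p+f*(q-p);k=np.arange(-6,6.01,.25)
        v=cv2.remap(g.astype(np.float32),(c[0]+k*nn[0]).astype(np.float32)[None],(c[1]+k*nn[1]).astype(np.float32)[None],cv2.INTER_LINEAR)[0]
        th=(v[:4].mean()+np.median(v[-6:]))/2
        if v[:4].mean()-v[-6:].mean()<40: continue
        i=np.argmax(v<th);out.append(plane(M,c+k[i]*nn,z))
    out=np.array(out)
    vx,vy,x,y=cv2.fitLine(out[:,:2].astype(np.float32),cv2.DIST_HUBER,0,.001,.001).ravel()
    print("edge pts",len(out),"dir",np.degrees(np.arctan2(vy,vx)),"pt",x,y)
w=cv2.imread("pics/wtray.png");W=cam("wrist",np.load("s_tray.npy",allow_pickle=True).item())
S=cam("scene");D=cam("side");sc=cv2.imread("pics/scene0.png");sd=cv2.imread("pics/side0.png")
s_=lambda x,y:(x/2.1+149.74,y/2.1+74.74)
edge(w,W,(226,248),(423,88),1,.026)        # +y edge, top
edge(w,W,(423,88),(456,134),1,.026)       # far end
edge(sc,S,s_(66,227),s_(253,110),-1,0.0)   # +y edge at the counter in scene
edge(sc,S,s_(17,165),s_(66,227),-1,.026)
E
```

```text
[0.6003 0.0013 0.3775]
edge pts 40 dir 0.066848926 pt 0.4647322 -0.34363425
edge pts 40 dir -89.82945 pt 0.6432413 -0.38966054
edge pts 33 dir 0.23412636 pt 0.4030019 -0.34938467
edge pts 40 dir -89.56121 pt 0.6542691 -0.37561986
```

View pics/wcan.png

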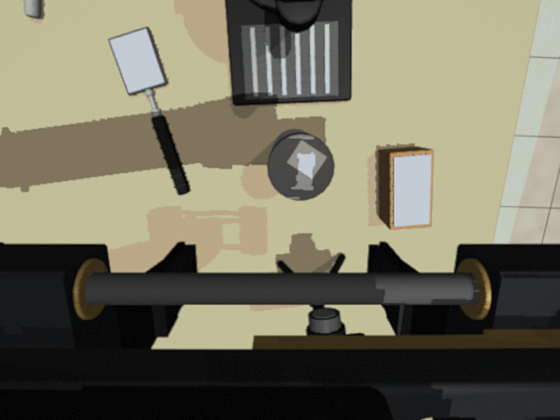

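The wrist view shows the canister lid centred at (300,166), radius 33 px. The mirror handle runs from (183,190) to (157,118), with head corners (147,27), (165,82), (131,96), (109,41). The drip base's front edge runs from (234,103) to (350,99).

```bash
python3 - <<'E'
from h import *
np.set_printoptions(precision=4,suppress=True)
s=np.load("s_can.npy",allow_pickle=True).item();W=cam("wrist",s)
im=cv2.imread("pics/wcan.png");g=cv2.medianBlur(cv2.cvtColor(im,cv2.COLOR_BGR2GRAY),3)
c=cv2.HoughCircles(g[110:220,240:360],cv2.HOUGH_GRADIENT,1,50,param1=100,param2=15,minRadius=28,maxRadius=38)
c=c[0,0]+[240,110,0];print(c);C=plane(W,c[:2],.195);e=plane(W,(c[0]+c[2],c[1]),.195);print("can",C,"r",np.linalg.norm(e-C))
M=np.array([plane(W,p,.013) for p in[(147,27),(165,82),(131,96),(109,41)]]);h=M.mean(0);print("head",h,[np.linalg.norm(M[i]-M[i-1]) for i in range(4)])
# dark handle mask
hsv=cv2.cvtColor(im,cv2.COLOR_BGR2HSV);m=np.zeros_like(g);m[110:200,145:195]=(g[110:200,145:195]<45)*255
n,l,st,_=cv2.connectedComponentsWithStats(m);k=1+np.argmax(st[1:,4]);q=cv2.minAreaRect(np.argwhere(l==k)[:,::-1].astype(np.float32));print(q)
bx=[plane(W,p,.018) for p in cv2.boxPoints(q)];print("handle box",np.array(bx),np.mean(bx,0),[np.linalg.norm(bx[i]-bx[i-1]) for i in range(4)])
H=np.mean(bx,0);d=h-H;print("dir",np.degrees(np.arctan2(d[1],d[0])),np.linalg.norm(d[:2]))
for p in[(234,103),(350,99)]:print("front",plane(W,p,0))
go(ctrl.get_state(),[C[0],C[1],.25],down(2))
E
```

```text
[299.5 165.5  34. ]
can [0.6155 0.0284 0.195 ] r 0.03266786490449047
head [0.3941 0.142  0.013 ] [np.float64(0.056863650802967194), np.float64(0.07323130377085729), np.float64(0.053597857670055954), np.float64(0.07570992439707573)]
((170.6458740234375, 154.27395629882812), (81.36058807373047, 14.063488006591797), 70.70995330810547)
handle box [[ 0.4087  0.0666  0.018 ]
 [ 0.4282  0.0736  0.018 ]
 [ 0.4627 -0.037   0.018 ]
 [ 0.4423 -0.0448  0.018 ]] [0.4355 0.0146 0.018 ] [np.float64(0.11637743688075251), np.float64(0.020646778797454315), np.float64(0.11586143269246917), np.float64(0.02184794833630685)]
dir 108.01406998809259 0.13392711761576273
front [0.5259 0.0918 0.    ]
front [0.6951 0.1029 0.    ]
travel [0.0289 0.0166 0.1277] turn [-0.09  0.04 -0.25] steps 2.6
```

Call:
step_arm([
  {"travel": [0.027,0.016,0.02],"turn": [0,0,0]},
  {"travel": [0.027,0.016,0.07],"turn": [0,0,0]},
  {"travel": [0.027,0.016,0.12],"turn": [0,0,0]},
  {"travel": [0.027,0.016,0.12],"turn": [0,0,0]},
  {"travel": [0.027,0.016,0.12],"turn": [0,0,0]},
])

```text
time: 2.8
position: [0.615, 0.0252, 0.2592]
tool_rot: [2.19, 2.252, -0.002]
ft_force: [0.4, -0.6, 1.1]
grip_width: 0.999
grip_force: 0.0
```

```bash
python3 - <<'E'
from h import *
np.set_printoptions(precision=4,suppress=True)
s=ctrl.get_state();print(s["position"])
im=ctrl.get_image("wrist");cv2.imwrite("pics/wc2.png",im[:,:,::-1]);W=cam("wrist",s)
g=cv2.medianBlur(cv2.cvtColor(im,cv2.COLOR_RGB2GRAY),3)
pr=proj(W,[[.6165,.028,.195]])[0];print(pr)
c=cv2.HoughCircles(g,cv2.HOUGH_GRADIENT,1,50,param1=100,param2=15,minRadius=35,maxRadius=75)
for k in c[0]:
    if abs(k[0]-pr[0])<25 and abs(k[1]-pr[1])<40: print(k,plane(W,k[:2],.195),k[2]/W["fx"]*(W["R"]@[.6165,.028,.195]+W["t"])[2])
E
```

```text
[0.615  0.0252 0.2592]
[285.1765 225.9129]
[285.5 230.5  51.3] [0.6168 0.0249 0.195 ] 0.03307240888847228
```

Call:
step_arm([
  {"travel": [0,0.002,0.04],"turn": [0,0,0]},
  {"travel": [0,0.002,0.06],"turn": [0,0,0]},
  {"travel": [0,0.002,0.08],"turn": [0,0,0]},
  {"travel": [0,0.002,0.08],"turn": [0,0,0]},
])

```text
time: 3.25
position: [0.6177, 0.0274, 0.1795]
tool_rot: [2.187, 2.254, 0.0]
ft_force: [-1.0, -0.4, -0.5]
grip_width: 1.0
grip_force: 0.0
```

Call:
step_arm([
  {"travel": [0,0,0]},
  {"travel": [0,0,0]},
  {"travel": [0,0,0]},
  {"travel": [0,0,0]},
  {"travel": [0,0,0]},
], gripper=0.5, force=25)

```text
$.commands[0]: bad value
```

Rows need a turn as well.

Call:
step_arm([
  {"travel": [0,0,0],"turn": [0,0,0]},
  {"travel": [0,0,0],"turn": [0,0,0]},
  {"travel": [0,0,0],"turn": [0,0,0]},
  {"travel": [0,0,0],"turn": [0,0,0]},
  {"travel": [0,0,0],"turn": [0,0,0]},
], gripper=0.5, force=25)

```text
time: 3.75
position: [0.6178, 0.0286, 0.1801]
tool_rot: [2.184, 2.256, 0.002]
ft_force: [-0.6, -0.4, 5.3]
grip_width: 0.754
grip_force: 25.0
```

Call:
step_arm([
  {"travel": [0,0,0],"turn": [0,0,0]},
  {"travel": [0,0,0],"turn": [0,0,0]},
  {"travel": [0,0,-0.01],"turn": [0,0,0]},
  {"travel": [0,0,-0.03],"turn": [0,0,0]},
  {"travel": [0,0,-0.05],"turn": [0,0,0]},
])

```text
time: 4.25
position: [0.6161, 0.0284, 0.2282]
tool_rot: [-2.184, -2.256, 0.003]
ft_force: [0.1, 0.4, -2.9]
grip_width: 0.751
grip_force: 25.0
```

```bash
python3 - <<'E'
from h import *
s=ctrl.get_state();print(s["position"],s["grip_force"],s["grip_width"])
go(s,[.47,-.05,.24],down(-10))
E
```

```text
[0.61613609 0.02840699 0.22816023] 24.995699166320264 0.7511752721712472
travel [-0.0736 -0.1486 -0.0114] turn [-1.600e-01  1.000e-02  1.185e+01] steps 3.3
```

Call:
step_arm([
  {"travel": [-0.012,-0.03,0],"turn": [0,0,2]},
  {"travel": [-0.027,-0.06,0],"turn": [0,0,5]},
  {"travel": [-0.042,-0.09,-0.005],"turn": [0,0,7]},
  {"travel": [-0.057,-0.12,-0.01],"turn": [0,0,10]},
  {"travel": [-0.073,-0.149,-0.011],"turn": [0,0,12]},
])

```text
time: 4.75
position: [0.4689, -0.0494, 0.2397]
tool_rot: [-2.41, -2.014, 0.0]
ft_force: [0.4, -0.5, -3.6]
grip_width: 0.752
grip_force: 25.0
```

```bash
python3 - <<'E'
from h import *
s=ctrl.get_state();print(s["position"],s["grip_width"])
go(s,[.455,-.22,.24],down(-26))
go(s,[.455,-.408,.24],down(-41))
E
```

```text
[ 0.46894621 -0.04939526  0.23965624] 0.7519027473005102
travel [-0.1704  0.0166 -0.0003] turn [-0.02  0.   15.77] steps 3.4
travel [-0.3554  0.05   -0.0004] turn [-2.000e-02  1.000e-02  3.077e+01] steps 7.2
```

Call:
step_arm([
  {"travel": [-0.035,0.003,0],"turn": [0,0,4]},
  {"travel": [-0.075,0.007,0],"turn": [0,0,8]},
  {"travel": [-0.115,0.01,0],"turn": [0,0,12]},
  {"travel": [-0.155,0.015,0],"turn": [0,0,16]},
  {"travel": [-0.19,0.02,0],"turn": [0,0,20]},
])

```text
time: 5.25
position: [0.4555, -0.2417, 0.2393]
tool_rot: [-2.726, -1.562, 0.002]
ft_force: [-0.0, 1.0, -3.4]
grip_width: 0.753
grip_force: 25.0
```

```bash
python3 - <<'E'
from h import *
s=ctrl.get_state();print(s["position"],s["grip_width"])
go(s,[.455,-.408,.24],down(-41))
E
```

```text
[ 0.45554276 -0.24174276  0.23928274] 0.7532159735078907
travel [-0.1437  0.0836 -0.0007] turn [-0.05  0.04 10.62] steps 3.3
```

Call:
step_arm([
  {"travel": [-0.035,0.02,0],"turn": [0,0,3]},
  {"travel": [-0.07,0.04,0],"turn": [0,0,6]},
  {"travel": [-0.105,0.061,0],"turn": [0,0,9]},
  {"travel": [-0.144,0.0835,0],"turn": [0,0,10.6]},
  {"travel": [-0.144,0.0835,0],"turn": [0,0,10.6]},
])

```text
time: 5.75
position: [0.4526, -0.4142, 0.2378]
tool_rot: [2.862, 1.294, -0.007]
ft_force: [-1.7, 0.4, -3.9]
grip_width: 0.753
grip_force: 25.0
```

Call:
step_arm([
  {"travel": [0,0,0],"turn": [0,0,0]},
  {"travel": [0,0,0],"turn": [0,0,0]},
])

```text
time: 5.95
position: [0.4568, -0.4048, 0.2391]
tool_rot: [-2.853, -1.31, -0.0]
ft_force: [0.6, -0.3, -2.2]
grip_width: 0.756
grip_force: 25.0
```

```bash
python3 - <<'E'
from h import *
np.set_printoptions(precision=4,suppress=True)
s=ctrl.get_state();print(s["position"],s["grip_width"])
im=ctrl.get_image("wrist")[:,:,::-1];cv2.imwrite("pics/wt3.png",im)
sc=ctrl.get_image("scene")[:,:,::-1];cv2.imwrite("pics/sc3.png",sc)
a=cv2.resize(sc[60:240,140:300],None,fx=2.4,fy=2.4,interpolation=cv2.INTER_CUBIC);b=cv2.resize(im,(392,294))
out=np.zeros((432,784,3),np.uint8);out[:,:384]=a;out[:294,392:]=b;cv2.imwrite("pics/c3.png",out)
go(s,[.455,-.408,.24],down(-41))
E
```

```text
[ 0.4568 -0.4048  0.2391] 0.7561766498316436
travel [-0.0036  0.0007 -0.0009] turn [-0.09 -0.06  0.33] steps 0.1
```

View pics/c3.png

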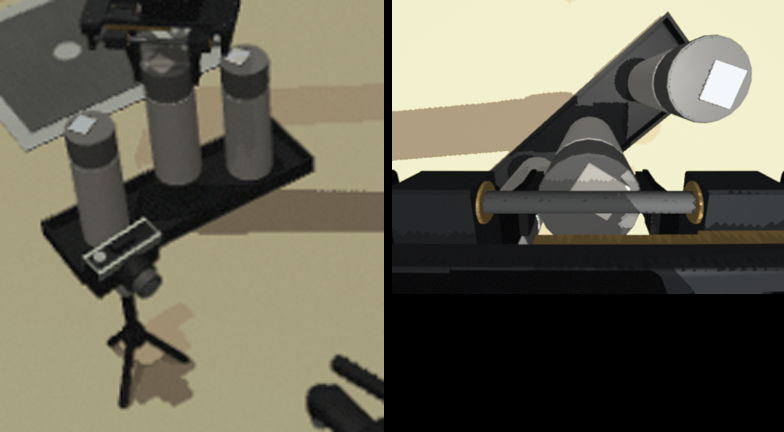

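The left half (scene view) shows the canister hanging between the two standing ones over the tray. The right half (wrist view) shows it clear of both neighbours.

Call:
step_arm([
  {"travel": [-0.002,0,0.02],"turn": [0,0,0]},
  {"travel": [-0.002,0,0.035],"turn": [0,0,0]},
  {"travel": [-0.002,0,0.045],"turn": [0,0,0]},
  {"travel": [-0.002,0,0.05],"turn": [0,0,0]},
  {"travel": [-0.002,0,0.05],"turn": [0,0,0]},
])

```text
time: 6.55
position: [0.4549, -0.4072, 0.1887]
tool_rot: [-2.854, -1.309, 0.001]
ft_force: [-0.1, -0.3, -3.2]
grip_width: 0.749
grip_force: 25.0
```

Call:
step_arm([
  {"travel": [0,0,0.002],"turn": [0,0,0]},
  {"travel": [0,0,0.003],"turn": [0,0,0]},
  {"travel": [0,0,0.003],"turn": [0,0,0]},
])

```text
time: 6.85
position: [0.4553, -0.4079, 0.1869]
tool_rot: [2.855, 1.308, 0.0]
ft_force: [-0.0, 0.1, -3.0]
grip_width: 0.75
grip_force: 25.0
```

Call:
step_arm([
  {"travel": [0,0,0.001],"turn": [0,0,0]},
  {"travel": [0,0,0.002],"turn": [0,0,0]},
  {"travel": [0,0,0.002],"turn": [0,0,0]},
])

```text
time: 7.15
position: [0.4553, -0.4083, 0.1859]
tool_rot: [2.855, 1.308, -0.0]
ft_force: [-1.4, 0.5, 4.0]
grip_width: 0.754
grip_force: 25.0
```

Contact. Release, then rise.

Call:
step_arm([
  {"travel": [0,0,-0.0015],"turn": [0,0,0]},
  {"travel": [0,0,-0.0015],"turn": [0,0,0]},
  {"travel": [0,0,-0.0015],"turn": [0,0,0]},
  {"travel": [0,0,-0.0015],"turn": [0,0,0]},
  {"travel": [0,0,-0.0015],"turn": [0,0,0]},
], gripper=1.0)

```text
time: 7.65
position: [0.4552, -0.4077, 0.1859]
tool_rot: [-2.856, -1.309, 0.0]
ft_force: [0.2, -0.2, -0.4]
grip_width: 0.99
grip_force: 0.0
```

Call:
step_arm([
  {"travel": [0,0,-0.02],"turn": [0,0,0]},
  {"travel": [0,0,-0.05],"turn": [0,0,0]},
  {"travel": [0,0,-0.1],"turn": [0,0,0]},
  {"travel": [0,0,-0.15],"turn": [0,0,0]},
  {"travel": [0,0,-0.15],"turn": [0,0,0]},
])

```text
time: 8.15
position: [0.4577, -0.4092, 0.3445]
tool_rot: [2.845, 1.304, 0.009]
ft_force: [-0.6, -0.1, 0.4]
grip_width: 1.0
grip_force: 0.0
```

```bash
python3 - <<'E'
from h import *
np.set_printoptions(precision=4,suppress=True)
s=ctrl.get_state();print(s["position"])
S=cam("scene")
im=ctrl.get_image("wrist");cv2.imwrite("pics/wt4.png",im[:,:,::-1]);W=cam("wrist",s)
sc=ctrl.get_image("scene")[:,:,::-1];cv2.imwrite("pics/sc4.png",sc)
g=cv2.medianBlur(cv2.cvtColor(im,cv2.COLOR_RGB2GRAY),3)
pr=proj(W,[[.455,-.408,.2]])[0];print(pr)
c=cv2.HoughCircles(g,cv2.HOUGH_GRADIENT,1,30,param1=100,param2=12,minRadius=25,maxRadius=50)
for k in (c[0] if c is not None else []):
    p=plane(W,k[:2],.2); r=k[2]/W["fx"]*(W["R"]@p+W["t"])[2]
    if .029<r<.037: print(k,p,r)
cv2.circle(sc,tuple(proj(S,[[.455,-.408,.2]])[0].round().astype(int)),1,(0,0,255),-1)
cv2.imwrite("pics/c4.png",np.hstack([cv2.resize(sc[60:200,140:300],(400,350)),cv2.resize(im[:,:,::-1],(400,350))]))
go(s,[.47,-.02,.3],down(18))
E
```

```text
[ 0.4577 -0.4092  0.3445]
[276.0008 202.1847]
[277.5 208.5  35.4] [ 0.4522 -0.4132  0.2   ] 0.031092624575109258
[381.5 109.5  41.6] [ 0.5717 -0.4058  0.2   ] 0.03404220026860633
[205.5 231.5  40.5] [ 0.3898 -0.387   0.2   ] 0.03611878525956436
[191.5 271.5  35.8] [ 0.3531 -0.4064  0.2   ] 0.03295435668151672
[266.5 180.5  42.7] [ 0.4614 -0.3882  0.2   ] 0.03668751270032959
[294.5 150.5  42.7] [ 0.4961 -0.3845  0.2   ] 0.03590365110821123
[341.5 205.5  34.4] [ 0.4965 -0.448   0.2   ] 0.03021900778857299
[402.5  37.5  39.1] [ 0.6167 -0.373   0.2   ] 0.030414007304716564Traceback (most recent call last):
  File "<stdin>", line 13, in <module>
cv2.error: OpenCV(4.12.0) :-1: error: (-5:Bad argument) in function 'circle'
> Overload resolution failed:
>  - Layout of the output array img is incompatible with cv::Mat
>  - Expected Ptr<cv::UMat> for argument 'img'
```

```bash
python3 - <<'E'
from h import *
s=ctrl.get_state();go(s,[.46,-.03,.28],down(17))
E
```

```text
travel [ 0.2891 -0.2438  0.0568] turn [  0.17   0.11 -57.75] steps 7.6
```

Call:
step_arm([
  {"travel": [0.035,-0.03,0],"turn": [0,0,-7]},
  {"travel": [0.071,-0.06,0],"turn": [0,0,-14]},
  {"travel": [0.107,-0.09,0],"turn": [0,0,-21]},
  {"travel": [0.143,-0.12,0],"turn": [0,0,-28]},
  {"travel": [0.18,-0.15,0],"turn": [0,0,-36]},
])

```text
time: 8.75
position: [0.458, -0.1716, 0.3341]
tool_rot: [-2.305, -2.131, 0.002]
ft_force: [0.7, 0.2, 0.3]
grip_width: 1.001
grip_force: 0.0
```

```bash
python3 - <<'E'
from h import *
s=ctrl.get_state();print(s["position"]);go(s,[.46,-.03,.28],down(17))
E
```

```text
[ 0.45801956 -0.17159771  0.3340741 ]
travel [ 0.1413 -0.009   0.0542] turn [ -0.15  -0.07 -21.49] steps 3.0
```

Call:
step_arm([
  {"travel": [0.045,-0.003,0.018],"turn": [0,0,-7]},
  {"travel": [0.094,-0.006,0.036],"turn": [0,0,-14]},
  {"travel": [0.141,-0.009,0.054],"turn": [0,0,-21.5]},
  {"travel": [0.141,-0.009,0.054],"turn": [0,0,-21.5]},
  {"travel": [0.141,-0.009,0.054],"turn": [0,0,-21.5]},
])

```text
time: 9.25
position: [0.4607, -0.031, 0.2803]
tool_rot: [-1.87, -2.522, 0.003]
ft_force: [0.4, -0.7, -0.6]
grip_width: 1.0
grip_force: 0.0
```

```bash
python3 - <<'E'
from h import *
s=ctrl.get_state();print(s["position"],s["qd"].round(3));np.save("s_m.npy",s,allow_pickle=True)
cv2.imwrite("pics/wm.png",ctrl.get_image("wrist")[:,:,::-1])
E
```

```text
[ 0.460667   -0.03104738  0.28029655] [ 0.028  0.006  0.053 -0.03   0.016  0.004  0.003]
```

View pics/wm.png

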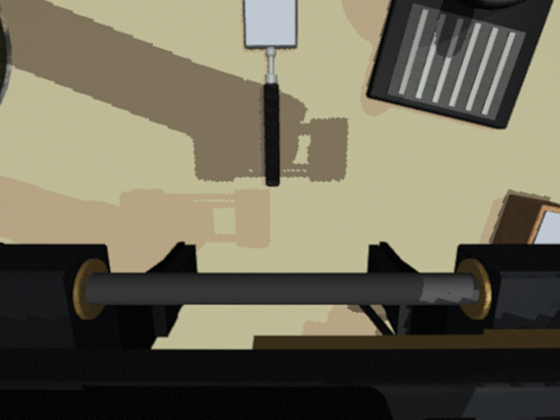

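The handle runs from (271,84) to (273,186), nearly parallel to the tool x axis. The head's lower edge is at row 47, columns 244–297.

```bash
python3 - <<'E'
from h import *
np.set_printoptions(precision=4,suppress=True)
s=np.load("s_m.npy",allow_pickle=True).item();W=cam("wrist",s)
g=cv2.cvtColor(cv2.imread("pics/wm.png"),cv2.COLOR_BGR2GRAY);m=np.zeros_like(g);m[75:200,250:295]=(g[75:200,250:295]<50)*255
n,l,st,_=cv2.connectedComponentsWithStats(m);k=1+np.argmax(st[1:,4]);print(st[k])
L=[]
for r in range(88,184,4):
    c=np.where(l[r]==k)[0];L.append([*plane(W,(c.mean(),r),.012),np.linalg.norm(plane(W,(c[0]-.5,r),.02)-plane(W,(c[-1]+.5,r),.02))])
L=np.array(L);vx,vy,x,y=cv2.fitLine(L[:,:2].astype(np.float32),cv2.DIST_HUBER,0,.001,.001).ravel()
if vy<0:vx,vy=-vx,-vy
print("dir",np.degrees(np.arctan2(vy,vx)),"pt",x,y,"width",np.median(L[:,3]))
t,b=st[k][1]-.5,st[k][1]+st[k][3]-.5
A,B=plane(W,(271.5,t),.02),plane(W,(272.5,b),.01);print("start",A,"end",B,np.linalg.norm(A-B))
h=plane(W,(270.5,47.5),.01);print("head edge",h,"-> along dir from end",(h-B)[:2]@[vx,vy])
mid=B[:2]+.06*np.array([vx,vy]);print("mid",mid,"tool y az",np.degrees(np.arctan2(vy,vx))-90)
E
```

```text
[ 264   84   16  102 1457]
dir 107.15902 pt 0.43190223 0.015089176 width 0.0167910778534707
start [0.4165 0.069  0.02  ] end [ 0.4506 -0.0439  0.01  ] 0.11840512275537196
head edge [0.404  0.1062 0.01  ] -> along dir from end 0.15713468119091856
mid [0.4329 0.0134] tool y az 17.15902
```

```bash
python3 - <<'E'
from h import *
s=ctrl.get_state();go(s,[.4325,.0135,.08],down(17))
E
```

```text
travel [ 0.0525 -0.0137  0.201 ] turn [-0.12 -0.01 -0.29] steps 4.2
```

Call:
step_arm([
  {"travel": [0.0525,-0.0137,0],"turn": [0,0,0]},
  {"travel": [0.0525,-0.0137,0.05],"turn": [0,0,0]},
  {"travel": [0.0525,-0.0137,0.1],"turn": [0,0,0]},
  {"travel": [0.0525,-0.0137,0.15],"turn": [0,0,0]},
  {"travel": [0.0525,-0.0137,0.2],"turn": [0,0,0]},
])

```text
time: 9.8
position: [0.4338, 0.0119, 0.0807]
tool_rot: [1.878, 2.516, -0.0]
ft_force: [0.8, -1.1, -0.2]
grip_width: 1.001
grip_force: 0.0
```

Call:
step_arm([
  {"travel": [0,0,0],"turn": [0,0,0]},
  {"travel": [0,0,0],"turn": [0,0,0]},
], gripper=0.6)

```text
time: 10.0
position: [0.4336, 0.0131, 0.0825]
tool_rot: [-1.876, -2.517, 0.0]
ft_force: [0.7, 0.0, 1.5]
grip_width: 0.892
grip_force: 0.0
```

```bash
python3 - <<'E'
from h import *
s=ctrl.get_state();print(s["position"],s["joint_positions"].round(2));go(s,[.4325,.0135,.018],down(17))
E
```

```text
[0.43362356 0.01309781 0.08247089] [ 0.66  0.04 -0.75  2.12  0.03  1.    0.18]
travel [ 0.0006 -0.0009  0.0645] turn [-0.07 -0.09 -0.4 ] steps 1.3
```

Call:
step_arm([
  {"travel": [0,-0.001,0.03],"turn": [0,0,0]},
  {"travel": [0,-0.001,0.05],"turn": [0,0,0]},
  {"travel": [0,-0.001,0.058],"turn": [0,0,0]},
  {"travel": [0,-0.001,0.062],"turn": [0,0,0]},
  {"travel": [0,-0.001,0.062],"turn": [0,0,0]},
])

```text
time: 10.5
position: [0.434, 0.0135, 0.0216]
tool_rot: [1.874, 2.519, 0.001]
ft_force: [-0.8, 0.8, 0.2]
grip_width: 0.61
grip_force: 0.0
```

Call:
step_arm([
  {"travel": [0,0,0],"turn": [0,0,0]},
  {"travel": [0,0,0],"turn": [0,0,0]},
])

```text
time: 10.7
position: [0.4335, 0.0137, 0.0212]
tool_rot: [1.873, 2.519, 0.001]
ft_force: [-0.2, 0.6, -0.5]
grip_width: 0.601
grip_force: 0.0
```

Down 3.5 mm more, then close.

Call:
step_arm([
  {"travel": [0,-0.001,0.002],"turn": [0,0,0]},
  {"travel": [0,-0.001,0.0035],"turn": [0,0,0]},
  {"travel": [0,-0.001,0.0035],"turn": [0,0,0]},
])

```text
time: 11.0
position: [0.4314, 0.0135, 0.0165]
tool_rot: [-1.874, -2.521, 0.001]
ft_force: [0.6, -0.9, 0.4]
grip_width: 0.599
grip_force: 0.0
```

Call:
step_arm([
  {"travel": [0,0,0],"turn": [0,0,0]},
  {"travel": [0,0,0],"turn": [0,0,0]},
  {"travel": [0,0,0],"turn": [0,0,0]},
  {"travel": [0,0,0],"turn": [0,0,0]},
  {"travel": [0,0,0],"turn": [0,0,0]},
], gripper=0.05, force=40)

```text
time: 11.5
position: [0.4317, 0.0135, 0.0167]
tool_rot: [1.874, 2.521, -0.0]
ft_force: [0.6, 0.1, -0.4]
grip_width: 0.231
grip_force: 0.1
```

Call:
step_arm([
  {"travel": [0,0,0],"turn": [0,0,0]},
  {"travel": [0,0,0],"turn": [0,0,0]},
  {"travel": [0,0,0],"turn": [0,0,0]},
])

```text
time: 11.8
position: [0.4317, 0.0135, 0.0167]
tool_rot: [1.874, 2.521, 0.0]
ft_force: [-0.1, -0.5, -0.5]
grip_width: 0.204
grip_force: 39.9
```

Call:
step_arm([
  {"travel": [0,0,-0.02],"turn": [0,0,0]},
  {"travel": [0,0,-0.05],"turn": [0,0,0]},
  {"travel": [0,0,-0.09],"turn": [0,0,0]},
  {"travel": [-0.03,0,-0.13],"turn": [0,0,0]},
  {"travel": [-0.07,0.02,-0.16],"turn": [0,0,0]},
])

```text
time: 12.3
position: [0.4682, -0.0454, 0.1774]
tool_rot: [1.869, 2.521, -0.003]
ft_force: [0.7, 1.1, -0.2]
grip_width: 0.202
grip_force: 39.9
```

```bash
cat > t.py <<'E'
from h import *
np.set_printoptions(precision=4,suppress=True)
O=np.array([.602,.148]);L=np.array([.6485,-.133])   # outlet xy, lens xy
def target(O=O,L=L,face=np.array([.136,0,.0027]),dz=0):
    c=(L-O)/np.linalg.norm(L-O);k=np.radians(40)
    vz=np.r_[np.sin(k)*c,np.cos(k)];vx=np.array([-c[1],c[0],0]);R=np.c_[vx,-np.cross(vz,vx),-vz]
    v=np.r_[O,.155+dz];return v,R,v-R@face
E
python3 - <<'E'
from t import *
v,R,p=target();print(v,R,p,"vx az",np.degrees(np.arctan2(R[1,0],R[0,0])))
s=ctrl.get_state();print(s["position"],s["joint_positions"].round(2))
go(s,p,R); go(s,[.44,-.03,.2],down(-81))
W=cam("wrist",np.load("s_m.npy",allow_pickle=True).item())
f=[plane(W,q,0) for q in[(367,96),(506,128)]];print("front",f,np.linalg.norm(f[1]-f[0]))
S=cam("scene");D=cam("side")
print("pot top",plane(S,(342/2.1+149.74,370/2.1+74.74),.314),plane(D,(80/2.4+159.7,81/2.4+124.7),.314))
E
```

```text
[0.602 0.148 0.155] [[ 0.9866  0.1251 -0.1049]
 [ 0.1633 -0.7558  0.6342]
 [ 0.     -0.6428 -0.766 ]] [0.4681 0.1241 0.1571] vx az 9.396179923394715
[ 0.4682 -0.0454  0.1774] [ 0.74  0.   -0.7   1.94  0.01  1.2   0.34]
travel [0.1623 0.0491 0.0197] turn [29.92 34.02 93.05] steps 3.4
travel [ 0.0228 -0.0226 -0.0227] turn [ 0.21  0.14 97.89] steps 0.8
front [array([0.5276, 0.0901, 0.    ]), array([0.7025, 0.1049, 0.    ])] 0.1755239692620941
pot top [0.5982 0.2854 0.314 ] [0.5888 0.2814 0.314 ]
```

Call:
step_arm([
  {"travel": [0.006,-0.004,0],"turn": [0,0,8]},
  {"travel": [0.012,-0.008,0],"turn": [0,0,16]},
  {"travel": [0.018,-0.012,0],"turn": [0,0,24]},
  {"travel": [0.024,-0.016,0],"turn": [0,0,32]},
  {"travel": [0.03,-0.02,0],"turn": [0,0,40]},
])

```text
time: 12.8
position: [0.4404, -0.0222, 0.1743]
tool_rot: [-2.628, -1.72, 0.001]
ft_force: [-0.4, 0.2, -0.5]
grip_width: 0.201
grip_force: 39.9
```

Call:
step_arm([
  {"travel": [0,0,0],"turn": [0,0,8]},
  {"travel": [0,0,0],"turn": [0,0,16]},
  {"travel": [0,0,0],"turn": [0,0,24]},
  {"travel": [0,0,0],"turn": [0,0,32]},
  {"travel": [0,0,0],"turn": [0,0,40]},
])

```text
time: 13.3
position: [0.4406, -0.0224, 0.1743]
tool_rot: [-3.058, -0.718, 0.001]
ft_force: [-0.0, 0.3, -0.5]
grip_width: 0.204
grip_force: 39.9
```

```bash
sed -i 's/\[.602,.148\]/[.603,.148]/' t.py; python3 - <<'E'
from t import *
v,R,p=target();s=ctrl.get_state();print(s["position"],s["joint_positions"].round(2),s["grip_width"])
go(s,p,R);go(s,[.44,-.02,.19],R)
E
```

```text
[ 0.4406 -0.0224  0.1743] [ 0.78 -0.07 -0.75  2.   -0.05  1.2  -1.06] 0.20401488834447032
travel [ 0.0909 -0.1189  0.0172] turn [39.69  6.06 16.5 ] steps 3.0
travel [ 0.0005 -0.0024 -0.0157] turn [39.69  6.06 16.5 ] steps 0.3
```

Call:
step_arm([
  {"travel": [0,0,-0.008],"turn": [6.6,1,2.75]},
  {"travel": [0,0,-0.016],"turn": [13.2,2,5.5]},
  {"travel": [0,0,-0.016],"turn": [19.8,3,8.2]},
  {"travel": [0,0,-0.016],"turn": [26.4,4,11]},
  {"travel": [0,0,-0.016],"turn": [33,5,13.7]},
])

```text
time: 13.8
position: [0.4413, -0.0229, 0.1908]
tool_rot: [-2.543, -0.279, 0.063]
ft_force: [-0.7, -0.6, -0.3]
grip_width: 0.207
grip_force: 39.9
```

```bash
python3 - <<'E'
from t import *
v,R,p=target();s=ctrl.get_state();print(s["position"],s["joint_positions"].round(2),s["grip_width"])
go(s,p,R);go(s,p-[0,.07,-.005],R)
E
```

```text
[ 0.4413 -0.0229  0.1908] [ 0.92  0.18 -0.6   1.87 -0.41  1.44 -0.92] 0.20710140257055906
travel [ 0.0579 -0.0962  0.1052] turn [6.49 1.13 2.97] steps 3.1
travel [ 0.0431 -0.042   0.0631] turn [6.49 1.13 2.97] steps 1.7
```

Call:
step_arm([
  {"travel": [0.015,-0.014,0.02],"turn": [3,0.5,1.5]},
  {"travel": [0.03,-0.028,0.042],"turn": [6.5,1.1,3]},
  {"travel": [0.043,-0.042,0.063],"turn": [6.5,1.1,3]},
  {"travel": [0.043,-0.042,0.063],"turn": [6.5,1.1,3]},
  {"travel": [0.043,-0.042,0.063],"turn": [6.5,1.1,3]},
])

```text
time: 14.3
position: [0.468, 0.0552, 0.1612]
tool_rot: [-2.44, -0.2, 0.075]
ft_force: [0.3, -0.3, -0.6]
grip_width: 0.203
grip_force: 39.9
```

```bash
python3 - <<'E'
from t import *
v,R,p=target();s=ctrl.get_state();print(s["position"],s["joint_positions"].round(2),s["grip_width"]);np.save("s_f.npy",s,allow_pickle=True)
go(s,p,R)
A=Rot.from_rotvec(s["tool_rot"]).as_matrix();F=A@[.136,0,.0027]+s["position"];print("face",F)
D=cam("side");S=cam("scene")
sd=ctrl.get_image("side")[:,:,::-1].copy();cv2.imwrite("pics/sd5.png",sd)
sc=ctrl.get_image("scene")[:,:,::-1].copy();cv2.imwrite("pics/sc5.png",sc)
# predicted glass corners / outlet / lens
C=[A@[.136+i*.039,j*.03,.0027]+s["position"] for i,j in[(-1,-1),(-1,1),(1,1),(1,-1)]]
for n,M in(("side",D),("scene",S)):print(n,"corners",proj(M,C).round(1).tolist(),"face",proj(M,[F])[0],"outlet",proj(M,[[*O,.225]])[0],"lens",proj(M,[[*L,.204]])[0])
a=cv2.resize(sd[120:270,170:370],(400,300),interpolation=cv2.INTER_CUBIC);b=cv2.resize(sc[130:280,180:380],(400,300),interpolation=cv2.INTER_CUBIC)
a=cv2.resize(sd[130:270,190:390],(800,560),interpolation=cv2.INTER_CUBIC)
cv2.imwrite("pics/c5.png",a)
E
```

```text
[0.468  0.0552 0.1612] [ 0.85  0.27 -0.64  1.9  -0.5   1.33 -1.01] 0.20311904512795714
travel [ 0.0124 -0.0498  0.0468] turn [0.19 0.21 0.11] steps 1.4
face [0.6019 0.0792 0.1589]
side corners [[262.7, 189.4], [277.3, 194.2], [268.0, 177.6], [253.7, 172.6]] face [265.4417 183.3561] outlet [241.8012 170.8859] lens [329.0132 151.8294]
scene corners [[276.4, 223.3], [264.2, 222.1], [242.8, 238.8], [254.5, 240.7]] face [259.4957 231.1437] outlet [274.516  234.0981] lens [200.8852 177.5151]
```

View pics/c5.png

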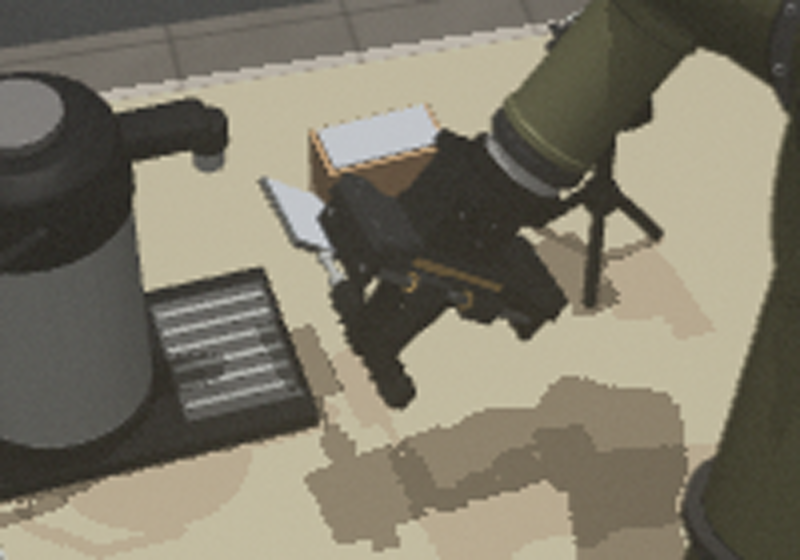

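The nozzle bottom is at crop (209,163), which is full-image (242.2,170.7) and agrees with the predicted (241.8,170.9). The mirror head's left corner is at full (255.5,174.5) against the predicted (253.7,172.6), so about 4 mm off. I check the scene view numerically.

```bash
python3 - <<'E'
from t import *
s=np.load("s_f.npy",allow_pickle=True).item();A=Rot.from_rotvec(s["tool_rot"]).as_matrix()
for n,f,box in(("scene","sc5",(235,215,285,250)),("side","sd5",(245,165,285,200))):
    M=cam(n);im=cv2.imread(f"pics/{f}.png");x0,y0,x1,y1=box
    hsv=cv2.cvtColor(im,cv2.COLOR_BGR2HSV)
    m=np.zeros(im.shape[:2],np.uint8);q=im.astype(int);m[y0:y1,x0:x1]=((q[...,0]>=q[...,2]-2)&(q[...,0]>95))[y0:y1,x0:x1]*255
    k,l,st,ce=cv2.connectedComponentsWithStats(m)
    for i in range(1,k):
        if st[i,4]>15:
            P=np.argwhere(l==i)[:,::-1];h=cv2.minAreaRect(P.astype(np.float32));print(n,st[i],ce[i],cv2.boxPoints(h).round(1).tolist())
    C=[A@[.136+i*.036,j*.027,.0027]+s["position"] for i,j in[(-1,-1),(-1,1),(1,1),(1,-1)]];print(" glass pred",proj(M,C).round(1).tolist(),proj(M,C).mean(0))
sc=cv2.imread("pics/sc5.png")
cv2.imwrite("pics/c6.png",cv2.resize(sc[70:270,170:330],(480,600),interpolation=cv2.INTER_CUBIC))
E
```

```text
scene [245 223  23  17 175] [257.6343 231.9886] [[244.6999969482422, 237.60000610351562], [265.0, 221.39999389648438], [269.79998779296875, 227.5], [249.60000610351562, 243.6999969482422]]
 glass pred [[274.9, 223.9], [264.0, 222.8], [244.2, 238.3], [254.8, 239.9]] [259.4772 231.2364]
side [271 165  14   7  75] [277.6133 167.32  ] [[271.0, 165.0], [284.0, 165.0], [284.0, 171.0], [271.0, 171.0]]
side [256 175  18  19 140] [264.8357 183.0429] [[256.0, 175.0], [264.29998779296875, 170.5], [275.29998779296875, 190.8000030517578], [266.8999938964844, 195.3000030517578]]
 glass pred [[263.1, 189.0], [276.2, 193.3], [267.7, 178.0], [254.7, 173.5]] [265.4288 183.4402]
```

View pics/c6.png

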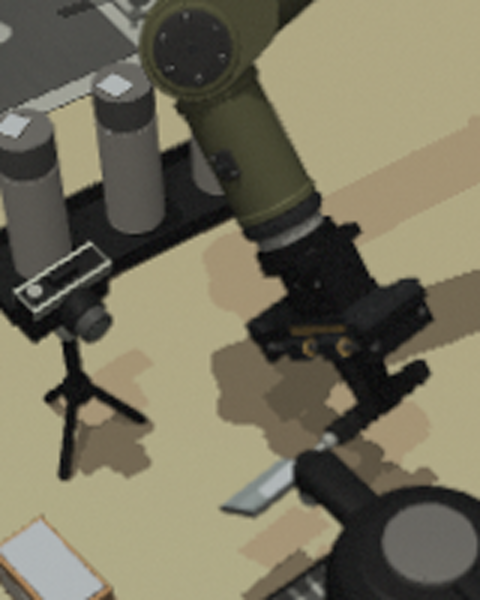

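The scene view shows the canister standing upright in the row's middle place. The mirror tip at full (244,239) agrees with the prediction to about 1 px. Final approach.

```bash
python3 - <<'E'
from t import *
v,R,p=target(dz=.0015);s=ctrl.get_state();go(s,p,R)
E
```

```text
travel [ 0.0118 -0.0516  0.0468] turn [0.26 0.07 0.03] steps 1.4
```

Call:
step_arm([
  {"travel": [0.003,-0.013,0.012],"turn": [0,0,0]},
  {"travel": [0.006,-0.026,0.024],"turn": [0,0,0]},
  {"travel": [0.009,-0.039,0.035],"turn": [0,0,0]},
  {"travel": [0.012,-0.051,0.047],"turn": [0.2,0,0]},
  {"travel": [0.012,-0.051,0.047],"turn": [0.2,0,0]},
])

```text
time: 14.9
position: [0.4678, 0.1288, 0.1583]
tool_rot: [-2.435, -0.205, 0.076]
ft_force: [-0.8, -0.8, -1.1]
grip_width: 0.207
grip_force: 39.9
```

Call:
step_arm([
  {"travel": [0,0,0],"turn": [0,0,0]},
  {"travel": [0,0,0],"turn": [0,0,0]},
  {"travel": [0,0,0],"turn": [0,0,0]},
  {"travel": [0,0,0],"turn": [0,0,0]},
  {"travel": [0,0,0],"turn": [0,0,0]},
])

```text
time: 15.4
position: [0.4692, 0.1248, 0.1581]
tool_rot: [-2.437, -0.197, 0.073]
ft_force: [-0.9, -0.6, -1.0]
grip_width: 0.202
grip_force: 39.9
```

```bash
python3 - <<'E'
from t import *
v,R,p=target(dz=.0015);s=ctrl.get_state();go(s,p,R)
A=Rot.from_rotvec(s["tool_rot"]).as_matrix();F=A@[.136,0,.0027]+s["position"];print("face",F,v,s["ft_force"],s["grip_force"],"axis err deg",np.degrees(np.arccos(min(1,A[:,2]@R[:,2]))))
D=cam("side");sd=ctrl.get_image("side")[:,:,::-1].copy();cv2.imwrite("pics/sd7.png",sd)
C=[A@[.136+i*.039,j*.03,.0027]+s["position"] for i,j in[(-1,-1),(-1,1),(1,1),(1,-1)]]
print(proj(D,C).round(1).tolist(),proj(D,[F])[0],proj(D,[[*O,.155]])[0])
cv2.imwrite("pics/c7.png",cv2.resize(sd[140:240,200:340],(784,560),interpolation=cv2.INTER_CUBIC))
E
```

```text
travel [-0.0003 -0.0001 -0.0005] turn [-0.    0.08  0.03] steps 0.0
face [0.6032 0.1484 0.1559] [0.603  0.148  0.1565] [-0.879  -0.608  -1.0212] 39.89795386791229 axis err deg 0.08404901835937614
[[239.6, 193.6], [254.8, 198.3], [246.3, 181.5], [231.3, 176.5]] [243.0401 187.3872] [243.2067 187.6167]
```

View pics/c7.png

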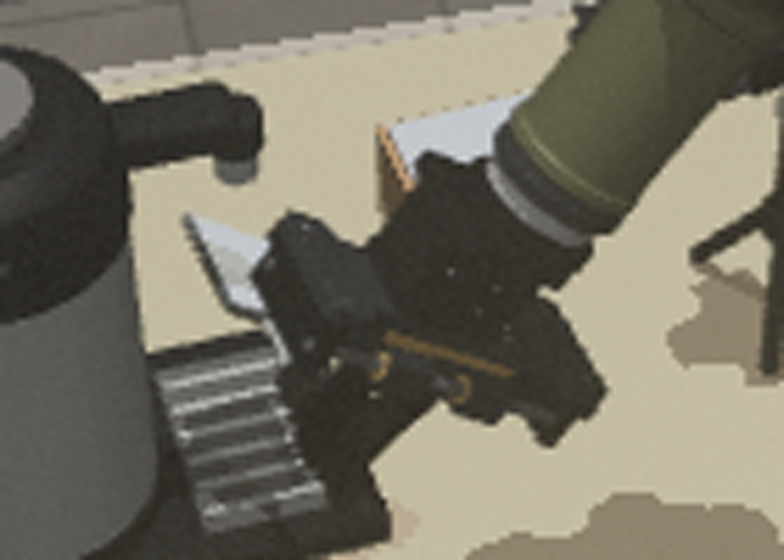

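The nozzle bottom at full (242.3,171.2) sits directly over the mirror, and the head corner at (233.2,178.0) is about 1.5 px (3–4 mm) from the predicted (231.3,176.5). I add a small correction, settle and hand in.

Call:
step_arm([
  {"travel": [0,-0.0015,0],"turn": [0,0,0]},
  {"travel": [0,-0.003,0],"turn": [0,0,0]},
  {"travel": [0,-0.003,0],"turn": [0,0,0]},
  {"travel": [0,-0.003,0],"turn": [0,0,0]},
  {"travel": [0,-0.003,0],"turn": [0,0,0]},
])

```text
time: 15.95
position: [0.4687, 0.1275, 0.16]
tool_rot: [-2.437, -0.198, 0.073]
ft_force: [-0.5, 0.3, -1.2]
grip_width: 0.204
grip_force: 39.9
```

Call:
step_arm([
  {"travel": [0,0,0],"turn": [0,0,0]},
  {"travel": [0,0,0],"turn": [0,0,0]},
  {"travel": [0,0,0],"turn": [0,0,0]},
  {"travel": [0,0,0],"turn": [0,0,0]},
  {"travel": [0,0,0],"turn": [0,0,0]},
])

```text
time: 16.45
position: [0.4687, 0.1275, 0.1601]
tool_rot: [-2.437, -0.198, 0.073]
ft_force: [0.1, 0.1, 0.0]
grip_width: 0.207
grip_force: 39.9
```

```bash
python3 - <<'E'
from h import *
s=ctrl.get_state();print(s["position"],s["qd"].round(3),s["grip_force"],s["ft_force"])
print(ctrl.close_job())
E
```

```text
[0.46871137 0.12750547 0.16005976] [ 0.001  0.    -0.    -0.     0.001  0.001  0.   ] 39.897900223731995 [0.06918409 0.06776892 0.04782919]
the job is handed in; nothing more can be done
None
```

I handed the job in at about 16.5 s; no verdict was returned. By my own camera measurements, the canister stands released and upright within about 6 mm of the tray's middle place, and the mirror is held still within an estimated 5 mm of 70 mm under the outlet, tilted 40° toward the camera.

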